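Clear the cups and draw a charge of milling stones

TASK

Clear every clay cup from in front of the feed chute and stand them all upright on the ware board. Then slide the steel pan by its handle under the chute's mouth and hold it pressed against the push plate, so that the gate lifts and all the stones slide into the pan; raise the gate only with the pan under the mouth. When the chute is empty, draw the pan back so that the gate shuts, and bring it with all its stones back to its place squarely in the middle of the mat, leaving the jar, sponge and brush alone.

Things in the scene. Friction and masses are not known exactly. Their poses are not given: they have to be found in the camera images.
- mouth (a point): middle of the lower lip of a bare-metal feed chute on green legs, 90 mm above the bench. x points level into the chute (away from the robot), y left, z up. The channel (98 mm wide inside) climbs at 32 degrees along +x for 180 mm. Under the lip only the push plate hangs; legs begin 65 mm behind it. Gate and guides reach 60 mm in front of the lip, 120 to 175 mm above the bench
- push (a joint): travel of the push plate, m: 0 at rest, 0.030 fully in. Upright dark plate 100 mm wide, 12 to 62 mm above the bench; at rest its face is 12 mm in front (-x) of the lip. Pushed along mouth's +x it lifts the gate; it springs back (3 N at the start, 6 N fully in) when let go and may slide an unheld pan back with it
- gate (a joint): lift of the chute's gate, m: 0 shut, 0.042 fully up (1.4 x the push plate's travel). A steel plate across the mouth, linked to the push plate; the stones need about 30 mm to slide out under it, within a second or two, and land 20 to 100 mm in front of the lip
- pan_mid (a point): centre of a steel catch pan, half-way up: open box, outside 140 (x) x 150 (y) x 50 mm high, walls and floor 5 mm, about 0.35 kg, standing flat on the bench. Its handle is on its -x side; the opposite, +x side is its plain front. Stones are in it when between its walls
- pan_handle (a point): grip point of the pan's upright wooden handle, on the pan's x axis 110 mm behind (-x of) the pan's centre, 65 mm above the pan's underside. Handle 30 mm (pan x) x 22 mm (pan y), from 30 to 90 mm above the underside. Axes as the pan's. The pan slides over the bench when pushed or pulled by it
- board_top (a point): centre of the top face of the fixed wooden ware board, 230 x 230 mm, 10 mm thick, flat on the bench to one side (either side) of the chute; axes along its edges, z up
- mat: the thin dark mat (1 mm, lies flush: the pan slides over its edge) on the other side, where the pan stands at the start. The origin is where the pan's centre belongs, and its x axis is the pan's (the handle to -x). The mat reaches from 150 mm behind to 100 mm ahead of it, 100 mm to either side
- cup0_mid (a point): centre, half-way up (31 mm above its foot), of a small fired-clay cup, 56 mm across, straight-sided, 62 mm high, 4 mm wall, 0.12 kg, z up. Three or four such cups stand in front of the chute; None if absent
- cup1_mid (a point): centre, half-way up (31 mm above its foot), of a small fired-clay cup, 56 mm across, straight-sided, 62 mm high, 4 mm wall, 0.12 kg, z up. Three or four such cups stand in front of the chute; None if absent
- cup2_mid (a point): centre, half-way up (31 mm above its foot), of a small fired-clay cup, 56 mm across, straight-sided, 62 mm high, 4 mm wall, 0.12 kg, z up. Three or four such cups stand in front of the chute; None if absent
- cup3_mid (a point): centre, half-way up (31 mm above its foot), of a small fired-clay cup, 56 mm across, straight-sided, 62 mm high, 4 mm wall, 0.12 kg, z up. Three or four such cups stand in front of the chute; None if absent
- stone0_mid (a point): centre of a blocky white porcelain milling stone 30 x 27 x 25 mm, 45 g; four to six of them lie in rows of three in the chute behind the gate; None if absent
- stone1_mid (a point): centre of a blocky white porcelain milling stone 30 x 27 x 25 mm, 45 g; four to six of them lie in rows of three in the chute behind the gate; None if absent
- stone2_mid (a point): centre of a blocky white porcelain milling stone 30 x 27 x 25 mm, 45 g; four to six of them lie in rows of three in the chute behind the gate; None if absent
- stone3_mid (a point): centre of a blocky white porcelain milling stone 30 x 27 x 25 mm, 45 g; four to six of them lie in rows of three in the chute behind the gate; None if absent
- stone4_mid (a point): centre of a blocky white porcelain milling stone 30 x 27 x 25 mm, 45 g; four to six of them lie in rows of three in the chute behind the gate; None if absent
- stone5_mid (a point): centre of a blocky white porcelain milling stone 30 x 27 x 25 mm, 45 g; four to six of them lie in rows of three in the chute behind the gate; None if absent
- jar: bystander: amber jar with a white lid, 64 mm across, 90 mm high, origin under its centre
- sponge: bystander: yellow sponge, 90 x 60 x 30 mm, origin under its centre
- brush: bystander: a brush lying on the bench
Not all that is in view belongs to the job. What is shaped like the part that bears stone1_mid but green is not meant.

How it is judged:
By the outcome, as a careful person would: the job done as asked, in the order asked, and still so for the second after the job is handed in, with the robot touching nothing.
Of cup0, cup1, cup2, cup3 only 3 to 4 are there at a start; the rules pass over those that are not, and their reading is None.
Of stone3, stone4, stone5 only 1 to 3 are there at a start; the rules pass over those that are not, and their reading is None.
At some moment in a run one of cup0, cup1, cup2, cup3, pan may be knocked a few centimetres aside while the robot is not near it.
It also fails if it takes over 210 s, if anything falls off the work surface, if the arm or the gripper's body presses on something with over 40 N, if the wrist force passes 120 N, or if a joint passes its speed limit or range.

ROBOT

A 6-joint arm with a two-finger parallel gripper is mounted at the origin on the work surface. World frame = base frame: x ahead of the robot, y to its left, z up, the work surface at z = 0. Lengths are in mm, angles in rad, forces in N, time in s.
With the tool pointing down it reaches from about 275 to 1000 mm from the base axis. Payload 8.4 kg.
Tool frame: the origin (TCP) lies midway between the tips of the shut fingers; the grasp point (between the pads) lies 19 mm behind it; z points along the fingers, y is the line along which they close (so a half turn about z gives the same grasp; the last joint's range is limited). The gripper opens to 85 mm and grips with 20 to 120 N. Pads are 22 mm wide; open, the fingers measure 114 mm over their backs; the gripper's body (76 mm by 85 mm) begins 54 mm behind the grasp point. The pads swing forward as they close: fully open they stand 13 mm farther back than shut.
Start: joints at [1.206, 0.353, 1.633, -0, 1.155, -0.002], TCP at [221.807, 584.32, 205.481] pointing down, gripper open.
Joint ranges: [-2.63, 2.63], [-0.92, 2.1], [0.06, 2.66], [-1.3, 4.44], [0, 2.69], [-3.02, 3.02]. Speed limits (rad/s): [2.22, 2.22, 2.79, 3.14, 3.14, 3.14].

INTERFACE

Orientations are given as [roll, pitch, yaw] about the fixed x, y, z axes, in that order (R = Rz(yaw) Ry(pitch) Rx(roll)).
In Python, from rig import r, imaging gives the robot as it stands. The module is installed in compiled form; this text tells all that it offers.
- The arm moves only by the tool arm_command, never from a script. Its argument "deltas" is a list of rows, each an object of numbers: "hand": the finger opening in mm, from 0 to 85.4; "tx", "ty", "tz": the shift along the tool's x, y, z in mm; "wx", "wy", "wz": the turn, a rotation vector about the tool's x, y, z in rad. A call has 1 to 8 rows; each row shifts and turns the commanded pose from where the row before left it, along the tool's axes as they then stand; what a row does not reach is not made up. A row lasts 1/8 s, in which the tool goes at most 62.5 mm and 10.7 degrees, less where a joint would pass 70% of its speed; a pose out of reach is approached as far as the arm can. A call with a gripper value outside its range is refused whole. The fingers move at their own pace and stop on an object; "squeeze" is the grip in N (left out, the last holds). Time passes only in rows, so rows that do not move let the fingers close. It gives the time, the measured TCP pose, the force, the opening and the grip force at its end, in the units of the state.
- r.sense(): the state, without advancing time (a new reading comes with each control period).
- imaging.grab_frame(name): name is "scene" or "top"; returns a dict with "image" (384x512x3 uint8, red, green, blue), "mtx" (3x3 intrinsics, pixels), "world_to_cam" (4x4, takes a point from world to camera coordinates). Camera axes: x right, y up, looking along -z (the intrinsics and any distortion apply to the point x, -y, -z); pixel columns grow to the right and rows downward; lengths in mm; the calibration is good to about 2 mm. A picture is of the moment at which its call begins. There is no depth.
- r.sign_off(): hands the job in; it is judged then, once.
The state is a dict: "clock": time; "qpos": joint angles; "qvel": joint speeds; "joint_efforts": joint torques, N m; "eef_pos": TCP position; "tcp_rot": TCP orientation; "contact_force": force on the tool from outside, world axes, zero at the start; "wrist_torque": the same for the moment, N m; "opening": opening from 0.0 (shut) to 1.0 (fully open); "grasp_force": force on a finger pad.
Only numpy, scipy, OpenCV 4.12 (cv2) and the standard library are available. Lean on these libraries where they do the work, as an engineer would, in place of code of your own. Each camera call takes 0.05 s, during which the arm holds its last target. There are 200 camera calls.

## Working session

There is one attempt and no reset: what is moved stays moved. The work goes in short steps, Python scripts to look and compute and a tool call to move; the robot and the scene stay as the last step left them, time stands still between calls to the robot, and variables do not carry over. Pictures are saved under pics/ and viewed, at most 14 in all, crops included, and the job is handed in when it is done.

Besides the shell and the picture viewer there is one more tool, called by a JSON object that holds its "fn" and its "kwargs". arm_command: Moves the arm, as the interface text tells. Its arguments: {"type":"object","properties":{"deltas":{"type":"array"},"squeeze":{"type":"number"}},"required":["deltas"]}

```bash
mkdir -p pics; cat > h.py <<'E'
from rig import r, imaging
import numpy as np, cv2, sys
def grab(name, fn=None, crop=None, k=1):
    f=imaging.grab_frame(name); im=f["image"][:,:,::-1].copy()
    if fn:
        if crop: a,b,c,d=crop; im=im[b:d,a:c]
        if k!=1: im=cv2.resize(im,None,fx=k,fy=k,interpolation=cv2.INTER_CUBIC)
        cv2.imwrite("pics/"+fn,im)
    return f
def pix2z(f,u,v,z):
    M=f["world_to_cam"];K=f["mtx"];R=M[:3,:3];t=M[:3,3]
    d=np.linalg.inv(K)@np.array([u,v,1.]);d=R.T@np.array([d[0],-d[1],-d[2]]);c=-R.T@t
    return c+d*(z-c[2])/d[2]
def proj(f,p):
    M=f["world_to_cam"];q=M[:3,:3]@np.array(p,float)+M[:3,3];q=f["mtx"]@np.array([q[0],-q[1],-q[2]]);return q[:2]/q[2]
E
python3 - <<'E'
from h import *
import pickle
a=grab("scene","s0.png",k=1.5);b=grab("top","t0.png",k=1.5)
pickle.dump((a,b),open("f0.pkl","wb"))
for f in(a,b):
    M=f["world_to_cam"];print(-M[:3,:3].T@M[:3,3],f["mtx"][0],f.keys())
print(r.sense())
E
```

```text
[1280.3089708   -61.89968171  909.00586906] [448.09309495   0.         253.6293734 ] dict_keys(['image', 'mtx', 'world_to_cam'])
[ 473.37833184    9.76321586 1034.42002042] [375.67817508   0.         254.4019415 ] dict_keys(['image', 'mtx', 'world_to_cam'])
{'clock': 0.1, 'qpos': array([ 1.20558435e+00,  3.53593995e-01,  1.63406140e+00, -2.41892597e-05,
        1.15520156e+00, -2.39017866e-03]), 'qvel': array([-4.85941738e-04, -1.26752899e-03, -1.66930987e-03,  7.28138807e-04,
        9.55588032e-04, -8.02810958e-05]), 'joint_efforts': array([-2.33498213e-03, -6.06346750e+01, -3.42821288e+01, -1.41602732e-04,
        4.09649103e-03,  3.36973278e-05]), 'eef_pos': array([221.65777344, 583.87914656, 204.82664171]), 'tcp_rot': array([-3.14032831e+00,  1.90958634e-05,  2.77878065e+00]), 'contact_force': array([-0.57777337, -0.82799825, -0.35515278]), 'wrist_torque': array([-0.00941214,  0.01115009,  0.03147663]), 'grasp_force': 0.0, 'opening': 1.0000484237190166}
```

View pics/s0.png

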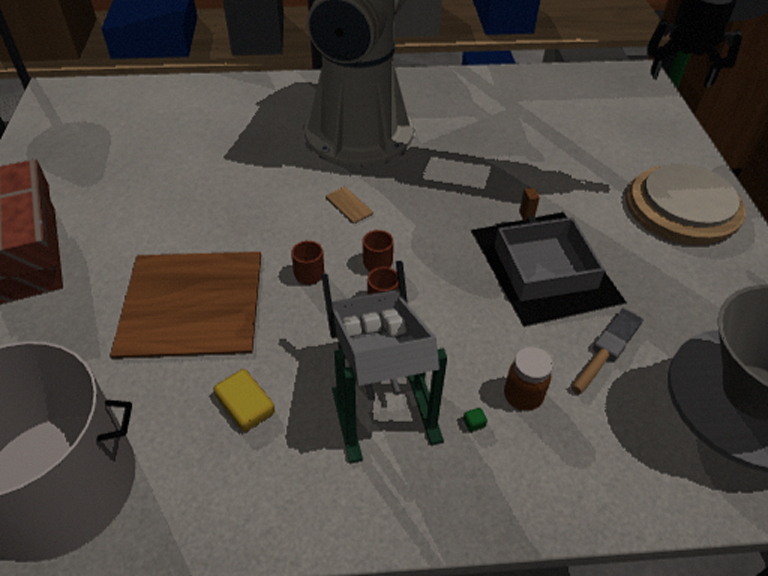

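View pics/t0.png

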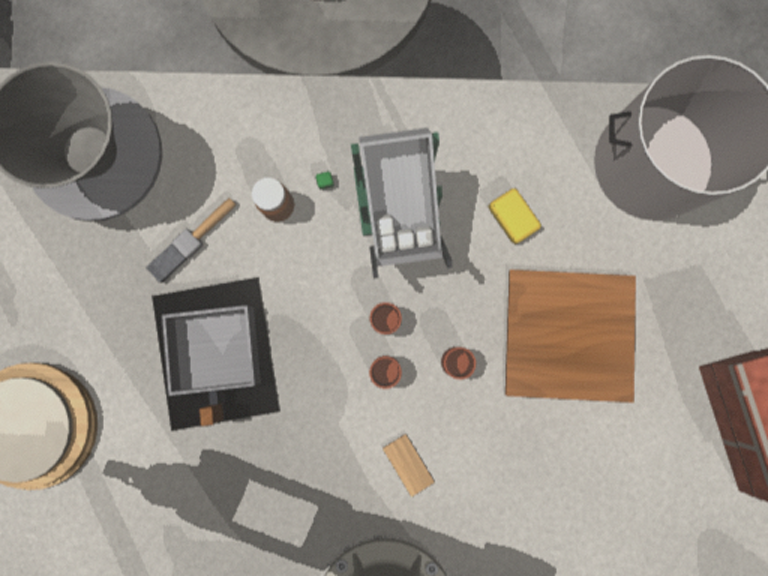

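The scene view shows the chute, three cups in front of it and four stones. In the top view (1.5x), the cups are at (385,318), (386,371) and (459,362). The pan is on the mat at (208,350), with its handle at (208,415). The board is at (571,336) and the green decoy at (323,180).

```bash
python3 - <<'E'
import pickle,cv2
a,b=pickle.load(open("f0.pkl","rb"))
im=b["image"][80:290,95:435,::-1]
cv2.imwrite("pics/t1.png",cv2.resize(im,None,fx=2.35,fy=2.35,interpolation=cv2.INTER_CUBIC))
E
```

```text
(no output)
```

View pics/t1.png

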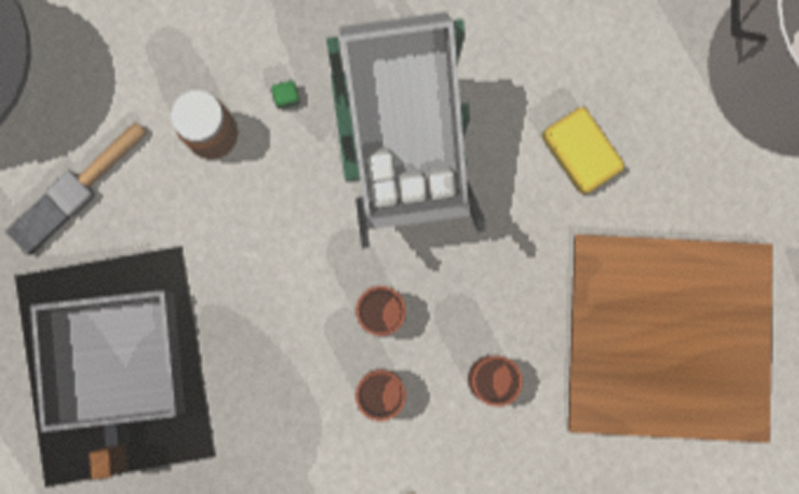

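Crop of the top view (2.35x, offset 95,80). Cup rims are centred at (381,311), (381,395) and (495,380). Pan rim corners are (32,307), (163,291), (177,413) and (42,430), with the handle top at (100,463). Board corners are (575,236), (772,243), (770,441) and (570,431). Mat corners are (16,274), (181,247), (214,456) and (46,486).

```bash
python3 - <<'E'
import pickle,cv2
from h import *
a,b=pickle.load(open("f0.pkl","rb"))
P=lambda u,v,z:pix2z(b,(u+.5)/2.35+95-.5,(v+.5)/2.35+80-.5,z).round(1)[:2]
for n,z,L in [("cups",62,[(381,311),(381,395),(495,380)]),("pan",50,[(32,307),(163,291),(177,413),(42,430)]),("handle",90,[(100,463)]),
 ("board",10,[(575,236),(772,243),(770,441),(570,431)]),("mat",1,[(16,274),(181,247),(214,456),(46,486)]),("jarlid",90,[(198,116)]),
 ("posts175",175,[(364,244),(361,199),(482,228),(468,185)]),("chute front top?",150,[(370,222),(468,217)]),("chute back",230,[(341,30),(451,17)]),
 ("stones107",107,[(385,192),(413,187),(442,184)])]:
  q=np.array([P(u,v,z) for u,v in L]); print(n,q.tolist(),"mid",q.mean(0).round(1))
im=a["image"][160:310,190:350,::-1]
cv2.imwrite("pics/s1.png",cv2.resize(im,None,fx=4,fy=4,interpolation=cv2.INTER_CUBIC))
E
```

```text
cups [[511.3, 13.5], [419.6, 10.9], [439.5, -113.2]] mid [456.8 -29.6]
pan [[505.2, 404.1], [527.2, 258.1], [392.6, 235.9], [369.6, 384.6]] mid [448.6 320.7]
handle [[341.2, 305.8]] mid [341.2 305.8]
board [[607.2, -210.0], [605.3, -438.6], [377.7, -434.3], [382.2, -206.5]] mid [ 493.1 -322.4]
mat [[545.1, 445.0], [582.5, 251.7], [340.7, 202.0], [300.7, 394.7]] mid [442.2 323.4]
jarlid [[717.3, 219.1]] mid [717.3 219.1]
posts175 [[572.0, 31.5], [616.5, 35.8], [591.0, -83.6], [633.3, -69.1]] mid [603.2 -21.3]
chute front top? [[597.4, 26.8], [605.2, -72.0]] mid [601.3 -22.6]
chute back [[766.7, 57.7], [781.8, -45.0]] mid [774.2   6.4]
stones107 [[636.0, 12.6], [642.2, -17.0], [646.2, -47.7]] mid [641.5 -17.4]
```

View pics/s1.png

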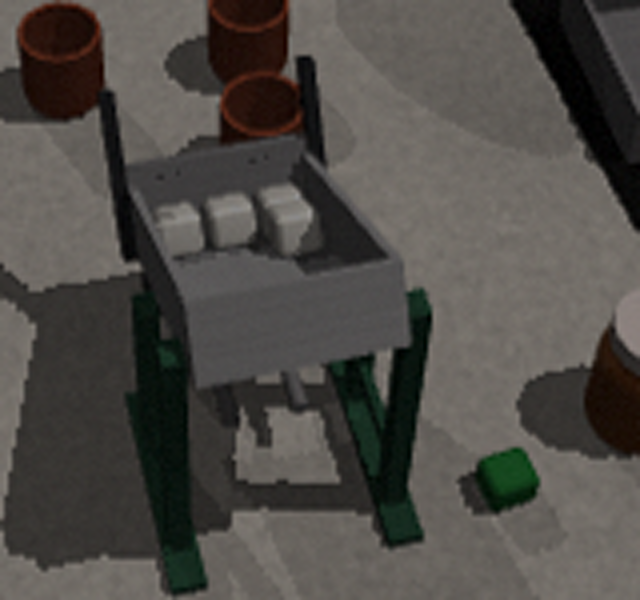

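The scene crop (4x, offset 190,160) shows the chute's back-wall top corners at (192,300) and (405,262), and the guide tips at (107,95) and (306,60). I'll triangulate these against the top view.

```bash
cat >> h.py <<'E'
from scipy.optimize import least_squares
def tri(fa,pa,fb,pb):
    g=lambda X:np.r_[proj(fa,X)-pa,proj(fb,X)-pb]
    s=least_squares(g,[600,0,100]);return s.x.round(1),np.abs(s.fun).max().round(1)
E
python3 - <<'E'
import pickle
from h import *
a,b=pickle.load(open("f0.pkl","rb"))
S=lambda u,v:np.array([(u+.5)/4+190-.5,(v+.5)/4+160-.5])
T=lambda u,v:np.array([(u+.5)/2.35+95-.5,(v+.5)/2.35+80-.5])
for n,s,t in [("back-y",(192,300),(451,17)),("back+y",(405,262),(341,30)),("tip-y",(107,95),(482,229)),("tip+y",(306,60),(364,244)),
 ("cupA rim",(263,105),(381,311)),("cupC rim",(61,36),(495,380)),("green",(508,478),(286,94)),("fr-y",(128,180),(468,217)),("fr+y",(302,142),(370,222))]:
  print(n,*tri(a,S(*s),b,T(*t)))
# predict lip given candidates
E
```

```text
back-y [783.5 -44.6 225.8] 0.3
back+y [768.2  58.3 225.9] 0.2
tip-y [591.8 -83.8 162.4] 0.5
tip+y [573.3  31.9 163.7] 0.0
cupA rim [511.5  13.7  58.5] 0.1
cupC rim [ 439.3 -114.4   56.5] 0.2
green [766.2 133.5  14.2] 0.2
fr-y [611.3 -74.5 110. ] 0.5
fr+y [601.1  27.8 124.1] 0.2
```

{"fn": "arm_command", "kwargs": {"deltas": [{"wz": -0.182, "hand": 85}, {"wz": -0.181}, {"tx": -24, "ty": -47.5}, {"tx": -24, "ty": -47.5}, {"tx": -24, "ty": -47.5}, {"tx": -24, "ty": -47.5}, {"tx": -24, "ty": -47.5}, {"tx": -24, "ty": -47.5}], "squeeze": 30}}

```text
schema error: expected keys hand, tx, ty, tz, wx, wy, wz
```

{"fn": "arm_command", "kwargs": {"deltas": [{"tx": -24, "ty": -47.5}, {"tx": -24, "ty": -47.5}, {"tx": -24, "ty": -47.5}, {"tx": -24, "ty": -47.5}, {"tx": -24, "ty": -47.5}, {"tx": -24, "ty": -47.5}, {"tz": 30}, {"tz": 0}]}}

```text
schema error: expected keys hand, tx, ty, tz, wx, wy, wz
```

{"fn": "arm_command", "kwargs": {"deltas": [{"hand": 85, "tx": 0, "ty": 0, "tz": 0, "wx": 0, "wy": 0, "wz": -0.182}, {"hand": 85, "tx": 0, "ty": 0, "tz": 0, "wx": 0, "wy": 0, "wz": -0.181}, {"hand": 85, "tx": -24, "ty": -47.5, "tz": 0, "wx": 0, "wy": 0, "wz": 0}, {"hand": 85, "tx": -24, "ty": -47.5, "tz": 0, "wx": 0, "wy": 0, "wz": 0}, {"hand": 85, "tx": -24, "ty": -47.5, "tz": 0, "wx": 0, "wy": 0, "wz": 0}, {"hand": 85, "tx": -24, "ty": -47.5, "tz": 0, "wx": 0, "wy": 0, "wz": 0}, {"hand": 85, "tx": -24, "ty": -47.5, "tz": 0, "wx": 0, "wy": 0, "wz": 0}, {"hand": 85, "tx": -24, "ty": -47.5, "tz": 0, "wx": 0, "wy": 0, "wz": 0}], "squeeze": 30}}

```text
clock: 1.1
eef_pos: [366.3, 297.7, 205.4]
tcp_rot: [-3.141, -0.0, -3.141]
contact_force: [1.1, 0.2, -0.7]
opening: 1.0
grasp_force: 0.0
```

{"fn": "arm_command", "kwargs": {"deltas": [{"hand": 85, "tx": -24, "ty": -47.5, "tz": 0, "wx": 0, "wy": 0, "wz": 0}, {"hand": 85, "tx": -24, "ty": -47.5, "tz": 0, "wx": 0, "wy": 0, "wz": 0}, {"hand": 85, "tx": -24, "ty": -47.5, "tz": 0, "wx": 0, "wy": 0, "wz": 0}, {"hand": 85, "tx": -24, "ty": -47.5, "tz": 0, "wx": 0, "wy": 0, "wz": 0}, {"hand": 85, "tx": -24, "ty": -47.5, "tz": 0, "wx": 0, "wy": 0, "wz": 0}, {"hand": 85, "tx": -24, "ty": -47.5, "tz": 0, "wx": 0, "wy": 0, "wz": 0}, {"hand": 85, "tx": 0, "ty": 0, "tz": 30, "wx": 0, "wy": 0, "wz": 0}, {"hand": 85, "tx": 0, "ty": 0, "tz": 0, "wx": 0, "wy": 0, "wz": 0}]}}

```text
clock: 2.1
eef_pos: [508.1, 13.8, 173.6]
tcp_rot: [-3.142, -0.005, 3.14]
contact_force: [-0.9, -0.6, -0.8]
opening: 0.994
grasp_force: 0.0
```

{"fn": "arm_command", "kwargs": {"deltas": [{"hand": 85, "tx": -3, "ty": 0, "tz": 40, "wx": 0, "wy": 0, "wz": 0}, {"hand": 85, "tx": 0, "ty": 0, "tz": 40, "wx": 0, "wy": 0, "wz": 0}, {"hand": 85, "tx": 0, "ty": 0, "tz": 40, "wx": 0, "wy": 0, "wz": 0}, {"hand": 85, "tx": 0, "ty": 0, "tz": 30, "wx": 0, "wy": 0, "wz": 0}, {"hand": 45, "tx": 0, "ty": 0, "tz": 0, "wx": 0, "wy": 0, "wz": 0}, {"hand": 45, "tx": 0, "ty": 0, "tz": 0, "wx": 0, "wy": 0, "wz": 0}, {"hand": 45, "tx": 0, "ty": 0, "tz": 0, "wx": 0, "wy": 0, "wz": 0}, {"hand": 45, "tx": 0, "ty": 0, "tz": 0, "wx": 0, "wy": 0, "wz": 0}], "squeeze": 30}}

```text
clock: 3.1
eef_pos: [514.3, 14.5, 26.9]
tcp_rot: [3.141, 0.003, -3.141]
contact_force: [0.0, 0.4, 7.0]
opening: 0.628
grasp_force: 32.5
```

{"fn": "arm_command", "kwargs": {"deltas": [{"hand": 45, "tx": 0, "ty": 0, "tz": -45, "wx": 0, "wy": 0, "wz": 0}, {"hand": 45, "tx": 0, "ty": 0, "tz": -45, "wx": 0, "wy": 0, "wz": 0}, {"hand": 45, "tx": 0, "ty": -50, "tz": 0, "wx": 0, "wy": 0, "wz": 0}, {"hand": 45, "tx": 0, "ty": -50, "tz": 0, "wx": 0, "wy": 0, "wz": 0}, {"hand": 45, "tx": 0, "ty": -50, "tz": 0, "wx": 0, "wy": 0, "wz": 0}, {"hand": 45, "tx": 0, "ty": -50, "tz": 0, "wx": 0, "wy": 0, "wz": 0}, {"hand": 45, "tx": -11, "ty": -51, "tz": 0, "wx": 0, "wy": 0, "wz": 0}, {"hand": 45, "tx": -11, "ty": -51, "tz": 0, "wx": 0, "wy": 0, "wz": 0}]}}

```text
clock: 4.1
eef_pos: [535.0, -289.4, 116.0]
tcp_rot: [-3.141, 0.0, 3.141]
contact_force: [0.8, 0.9, -1.3]
opening: 0.632
grasp_force: 32.7
```

{"fn": "arm_command", "kwargs": {"deltas": [{"hand": 45, "tx": -11, "ty": -51, "tz": 0, "wx": 0, "wy": 0, "wz": 0}, {"hand": 45, "tx": -11, "ty": -51, "tz": 0, "wx": 0, "wy": 0, "wz": 0}, {"hand": 45, "tx": 0, "ty": 0, "tz": 30, "wx": 0, "wy": 0, "wz": 0}, {"hand": 45, "tx": 0, "ty": 0, "tz": 30, "wx": 0, "wy": 0, "wz": 0}, {"hand": 45, "tx": 0, "ty": 0, "tz": 10, "wx": 0, "wy": 0, "wz": 0}, {"hand": 45, "tx": 0, "ty": 0, "tz": 0, "wx": 0, "wy": 0, "wz": 0}]}}

```text
clock: 4.85
eef_pos: [556.8, -389.4, 45.4]
tcp_rot: [3.141, -0.001, -3.141]
contact_force: [1.1, 0.4, -1.1]
opening: 0.625
grasp_force: 32.7
```

{"fn": "arm_command", "kwargs": {"deltas": [{"hand": 45, "tx": 0, "ty": 0, "tz": 7.5, "wx": 0, "wy": 0, "wz": 0}, {"hand": 45, "tx": 0, "ty": 0, "tz": 0, "wx": 0, "wy": 0, "wz": 0}, {"hand": 85, "tx": 0, "ty": 0, "tz": 0, "wx": 0, "wy": 0, "wz": 0}, {"hand": 85, "tx": 0, "ty": 0, "tz": 0, "wx": 0, "wy": 0, "wz": 0}, {"hand": 85, "tx": 0, "ty": 0, "tz": 0, "wx": 0, "wy": 0, "wz": 0}, {"hand": 85, "tx": 0, "ty": 0, "tz": -40, "wx": 0, "wy": 0, "wz": 0}, {"hand": 85, "tx": 0, "ty": 0, "tz": -40, "wx": 0, "wy": 0, "wz": 0}, {"hand": 85, "tx": 0, "ty": 0, "tz": 0, "wx": 0, "wy": 0, "wz": 0}]}}

```text
clock: 5.85
eef_pos: [559.1, -391.1, 121.9]
tcp_rot: [-3.138, 0.005, -3.141]
contact_force: [0.6, 0.4, -1.3]
opening: 0.994
grasp_force: 0.0
```

```bash
cat >> h.py <<'E'
def cups(f):
    "rim centres of red-clay blobs, z=62"
    im=f["image"].astype(int);R,G,B=im[...,0],im[...,1],im[...,2]
    m=((R>1.55*G)&(abs(G-B)<0.35*G+6)&(R>45)&(R<190)).astype(np.uint8)
    n,l,s,c=cv2.connectedComponentsWithStats(m)
    return [(*(pix2z(f,*c[i],45).round(1)[:2]),int(s[i,4]),s[i,:4].tolist()) for i in range(1,n) if s[i,4]>60]
E
python3 - <<'E'
import pickle
from h import *
b0=pickle.load(open("f0.pkl","rb"))[1]
for c in cups(b0):print(c)
print()
for c in cups(grab("top")):print(c)
print(r.sense()["eef_pos"])
E
```

```text
(np.float64(508.9), np.float64(1.3), 69, [258, 207, 9, 14])
(np.float64(439.2), np.float64(-122.3), 66, [305, 235, 8, 14])
(np.float64(422.1), np.float64(-1.2), 76, [258, 239, 9, 15])
(np.float64(414.8), np.float64(-635.2), 452, [496, 238, 16, 53])

(np.float64(547.3), np.float64(-389.5), 116, [404, 192, 19, 18])
(np.float64(439.0), np.float64(-122.0), 63, [305, 236, 7, 12])
[ 557.9139487  -390.26228088  119.73702642]
```

```bash
python3 - <<'E'
from h import *
f=grab("top","t2.png",crop=(100,130,440,340),k=2.35)
E
```

```text
(no output)
```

View pics/t2.png

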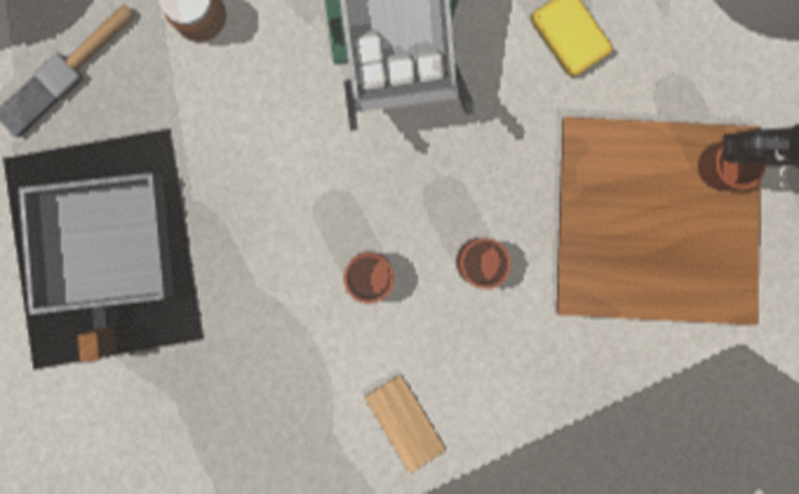

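The cup on the board stands upright. B, at crop (370,277), and C, at (484,263), haven't moved.

{"fn": "arm_command", "kwargs": {"deltas": [{"hand": 85, "tx": 17, "ty": 50, "tz": 0, "wx": 0, "wy": 0, "wz": 0}, {"hand": 85, "tx": 17, "ty": 50, "tz": 0, "wx": 0, "wy": 0, "wz": 0}, {"hand": 85, "tx": 17, "ty": 50, "tz": 0, "wx": 0, "wy": 0, "wz": 0}, {"hand": 85, "tx": 17, "ty": 50, "tz": 0, "wx": 0, "wy": 0, "wz": 0}, {"hand": 85, "tx": 17, "ty": 50, "tz": 0, "wx": 0, "wy": 0, "wz": 0}, {"hand": 85, "tx": 17, "ty": 50, "tz": 0, "wx": 0, "wy": 0, "wz": 0}, {"hand": 85, "tx": 18, "ty": 50, "tz": 0, "wx": 0, "wy": 0, "wz": 0}, {"hand": 85, "tx": 18, "ty": 51, "tz": 0, "wx": 0, "wy": 0, "wz": 0}]}}

```text
clock: 6.95
eef_pos: [417.3, 12.7, 117.0]
tcp_rot: [3.142, -0.002, 3.141]
contact_force: [0.4, 1.2, -0.0]
opening: 0.994
grasp_force: 0.0
```

{"fn": "arm_command", "kwargs": {"deltas": [{"hand": 85, "tx": 0, "ty": 0, "tz": 0, "wx": 0, "wy": 0, "wz": 0}, {"hand": 85, "tx": 0, "ty": 0, "tz": 35, "wx": 0, "wy": 0, "wz": 0}, {"hand": 85, "tx": 0, "ty": 0, "tz": 35, "wx": 0, "wy": 0, "wz": 0}, {"hand": 85, "tx": 0, "ty": 0, "tz": 24, "wx": 0, "wy": 0, "wz": 0}, {"hand": 45, "tx": 0, "ty": 0, "tz": 0, "wx": 0, "wy": 0, "wz": 0}, {"hand": 45, "tx": 0, "ty": 0, "tz": 0, "wx": 0, "wy": 0, "wz": 0}, {"hand": 45, "tx": 0, "ty": 0, "tz": 0, "wx": 0, "wy": 0, "wz": 0}, {"hand": 45, "tx": 0, "ty": 0, "tz": 0, "wx": 0, "wy": 0, "wz": 0}]}}

```text
clock: 7.95
eef_pos: [419.4, 11.3, 24.6]
tcp_rot: [-3.142, 0.001, -3.141]
contact_force: [-0.1, 0.5, -1.0]
opening: 0.632
grasp_force: 31.8
```

{"fn": "arm_command", "kwargs": {"deltas": [{"hand": 45, "tx": 0, "ty": 0, "tz": -50, "wx": 0, "wy": 0, "wz": 0}, {"hand": 45, "tx": 0, "ty": 0, "tz": -50, "wx": 0, "wy": 0, "wz": 0}, {"hand": 45, "tx": 0, "ty": -50, "tz": 0, "wx": 0, "wy": 0, "wz": 0}, {"hand": 45, "tx": 0, "ty": -50, "tz": 0, "wx": 0, "wy": 0, "wz": 0}, {"hand": 45, "tx": 0, "ty": -50, "tz": 0, "wx": 0, "wy": 0, "wz": 0}, {"hand": 45, "tx": 0, "ty": -50, "tz": 0, "wx": 0, "wy": 0, "wz": 0}, {"hand": 45, "tx": 0, "ty": -50, "tz": 0, "wx": 0, "wy": 0, "wz": 0}, {"hand": 45, "tx": 0, "ty": -50, "tz": 0, "wx": 0, "wy": 0, "wz": 0}]}}

```text
clock: 8.95
eef_pos: [418.8, -290.4, 124.5]
tcp_rot: [-3.141, 0.001, -3.142]
contact_force: [2.0, 0.4, -0.6]
opening: 0.635
grasp_force: 32.8
```

{"fn": "arm_command", "kwargs": {"deltas": [{"hand": 45, "tx": -5, "ty": -50, "tz": 0, "wx": 0, "wy": 0, "wz": 0}, {"hand": 45, "tx": -5, "ty": -50, "tz": 0, "wx": 0, "wy": 0, "wz": 0}, {"hand": 45, "tx": 0, "ty": 0, "tz": 40, "wx": 0, "wy": 0, "wz": 0}, {"hand": 45, "tx": 0, "ty": 0, "tz": 38, "wx": 0, "wy": 0, "wz": 0}, {"hand": 45, "tx": 0, "ty": 0, "tz": 0, "wx": 0, "wy": 0, "wz": 0}, {"hand": 45, "tx": 0, "ty": 0, "tz": 0, "wx": 0, "wy": 0, "wz": 0}]}}

```text
clock: 9.7
eef_pos: [429.6, -389.1, 47.3]
tcp_rot: [-3.141, 0.001, -3.141]
contact_force: [0.1, 0.1, -0.5]
opening: 0.628
grasp_force: 32.8
```

{"fn": "arm_command", "kwargs": {"deltas": [{"hand": 45, "tx": 0, "ty": 0, "tz": 11.5, "wx": 0, "wy": 0, "wz": 0}, {"hand": 45, "tx": 0, "ty": 0, "tz": 0, "wx": 0, "wy": 0, "wz": 0}, {"hand": 85, "tx": 0, "ty": 0, "tz": 0, "wx": 0, "wy": 0, "wz": 0}, {"hand": 85, "tx": 0, "ty": 0, "tz": 0, "wx": 0, "wy": 0, "wz": 0}, {"hand": 85, "tx": 0, "ty": 0, "tz": 0, "wx": 0, "wy": 0, "wz": 0}, {"hand": 85, "tx": 0, "ty": 0, "tz": -40, "wx": 0, "wy": 0, "wz": 0}, {"hand": 85, "tx": 0, "ty": 0, "tz": -40, "wx": 0, "wy": 0, "wz": 0}, {"hand": 85, "tx": -10, "ty": 50, "tz": 0, "wx": 0, "wy": 0, "wz": 0}]}}

```text
clock: 10.7
eef_pos: [441.3, -342.0, 118.0]
tcp_rot: [-3.136, 0.006, 3.139]
contact_force: [1.1, 1.1, -0.6]
opening: 0.996
grasp_force: 0.0
```

```bash
python3 - <<'E'
from h import *
for c in cups(grab("top")):print(c)
print(r.sense()["eef_pos"])
E
```

```text
(np.float64(554.3), np.float64(-394.7), 185, [404, 189, 22, 21])
(np.float64(438.4), np.float64(-122.3), 65, [305, 236, 7, 13])
[ 439.92025225 -334.27265984  115.9016987 ]
```

{"fn": "arm_command", "kwargs": {"deltas": [{"hand": 85, "tx": 0, "ty": 50, "tz": 0, "wx": 0, "wy": 0, "wz": 0}, {"hand": 85, "tx": 0, "ty": 50, "tz": 0, "wx": 0, "wy": 0, "wz": 0}, {"hand": 85, "tx": 0, "ty": 50, "tz": 0, "wx": 0, "wy": 0, "wz": 0}, {"hand": 85, "tx": 0, "ty": 50, "tz": 0, "wx": 0, "wy": 0, "wz": 0}, {"hand": 85, "tx": 0, "ty": 26, "tz": 0, "wx": 0, "wy": 0, "wz": 0}, {"hand": 85, "tx": 0, "ty": 0, "tz": 0, "wx": 0, "wy": 0, "wz": 0}, {"hand": 85, "tx": 0, "ty": 0, "tz": 40, "wx": 0, "wy": 0, "wz": 0}, {"hand": 85, "tx": 0, "ty": 0, "tz": 40, "wx": 0, "wy": 0, "wz": 0}]}}

```text
clock: 11.75
eef_pos: [440.0, -113.8, 34.1]
tcp_rot: [-3.141, 0.003, -3.142]
contact_force: [-0.3, 0.0, -1.0]
opening: 0.991
grasp_force: 0.0
```

{"fn": "arm_command", "kwargs": {"deltas": [{"hand": 85, "tx": 0, "ty": 0, "tz": 11, "wx": 0, "wy": 0, "wz": 0}, {"hand": 85, "tx": 0, "ty": 0, "tz": 0, "wx": 0, "wy": 0, "wz": 0}, {"hand": 45, "tx": 0, "ty": 0, "tz": 0, "wx": 0, "wy": 0, "wz": 0}, {"hand": 45, "tx": 0, "ty": 0, "tz": 0, "wx": 0, "wy": 0, "wz": 0}, {"hand": 45, "tx": 0, "ty": 0, "tz": 0, "wx": 0, "wy": 0, "wz": 0}, {"hand": 45, "tx": 0, "ty": 0, "tz": 0, "wx": 0, "wy": 0, "wz": 0}]}}

```text
clock: 12.5
eef_pos: [440.4, -113.2, 25.0]
tcp_rot: [-3.141, 0.003, -3.141]
contact_force: [-1.0, -1.7, 8.0]
opening: 0.632
grasp_force: 29.9
```

{"fn": "arm_command", "kwargs": {"deltas": [{"hand": 45, "tx": 0, "ty": 0, "tz": -40, "wx": 0, "wy": 0, "wz": 0}, {"hand": 45, "tx": 0, "ty": 0, "tz": -40, "wx": 0, "wy": 0, "wz": 0}, {"hand": 45, "tx": -13.5, "ty": -39, "tz": 0, "wx": 0, "wy": 0, "wz": 0}, {"hand": 45, "tx": -13.5, "ty": -39, "tz": 0, "wx": 0, "wy": 0, "wz": 0}, {"hand": 45, "tx": -13.5, "ty": -39, "tz": 0, "wx": 0, "wy": 0, "wz": 0}, {"hand": 45, "tx": -13.5, "ty": -39, "tz": 0, "wx": 0, "wy": 0, "wz": 0}, {"hand": 45, "tx": 0, "ty": 0, "tz": 30, "wx": 0, "wy": 0, "wz": 0}, {"hand": 45, "tx": 0, "ty": 0, "tz": 30, "wx": 0, "wy": 0, "wz": 0}]}}

```text
clock: 13.5
eef_pos: [493.5, -269.5, 43.8]
tcp_rot: [-3.141, 0.002, 3.141]
contact_force: [0.4, 0.8, -1.1]
opening: 0.632
grasp_force: 32.8
```

{"fn": "arm_command", "kwargs": {"deltas": [{"hand": 45, "tx": 0, "ty": 0, "tz": 8.5, "wx": 0, "wy": 0, "wz": 0}, {"hand": 45, "tx": 0, "ty": 0, "tz": 0, "wx": 0, "wy": 0, "wz": 0}, {"hand": 85, "tx": 0, "ty": 0, "tz": 0, "wx": 0, "wy": 0, "wz": 0}, {"hand": 85, "tx": 0, "ty": 0, "tz": 0, "wx": 0, "wy": 0, "wz": 0}, {"hand": 85, "tx": 0, "ty": 0, "tz": 0, "wx": 0, "wy": 0, "wz": 0}, {"hand": 85, "tx": 0, "ty": 0, "tz": -45, "wx": 0, "wy": 0, "wz": 0}, {"hand": 85, "tx": 0, "ty": 0, "tz": -50, "wx": 0, "wy": 0, "wz": 0}, {"hand": 85, "tx": 0, "ty": 0, "tz": 0, "wx": 0, "wy": 0, "wz": 0}]}}

```text
clock: 14.5
eef_pos: [495.5, -270.0, 134.1]
tcp_rot: [-3.138, 0.006, -3.141]
contact_force: [-0.6, 0.8, -1.4]
opening: 0.997
grasp_force: 0.0
```

{"fn": "arm_command", "kwargs": {"deltas": [{"hand": 85, "tx": 15, "ty": 50, "tz": 0, "wx": 0, "wy": 0, "wz": 0}, {"hand": 85, "tx": 15, "ty": 50, "tz": 0, "wx": 0, "wy": 0, "wz": 0}, {"hand": 85, "tx": 15, "ty": 50, "tz": 0, "wx": 0, "wy": 0, "wz": 0}, {"hand": 85, "tx": 15, "ty": 50, "tz": 0, "wx": 0, "wy": 0, "wz": 0}, {"hand": 85, "tx": 15, "ty": 50, "tz": 0, "wx": 0, "wy": 0, "wz": 0}, {"hand": 85, "tx": 15, "ty": 50, "tz": 0, "wx": 0, "wy": 0, "wz": 0}, {"hand": 85, "tx": 15, "ty": 50, "tz": 0, "wx": 0, "wy": 0, "wz": 0}, {"hand": 85, "tx": 0, "ty": 0, "tz": 0, "wx": 0, "wy": 0, "wz": -0.152}]}}

```text
clock: 15.5
eef_pos: [386.3, 84.0, 129.4]
tcp_rot: [3.141, -0.001, -2.983]
contact_force: [-0.1, -1.5, -0.7]
opening: 0.995
grasp_force: 0.0
```

```bash
python3 - <<'E'
from h import *
f=grab("top","t3.png",crop=(100,130,440,340),k=2.35)
print(r.sense()["eef_pos"],r.sense()["tcp_rot"])
E
```

```text
[386.81708345  82.93059292 129.49024687] [ 3.14152800e+00 -8.12482202e-04 -2.97409537e+00]
```

View pics/t3.png

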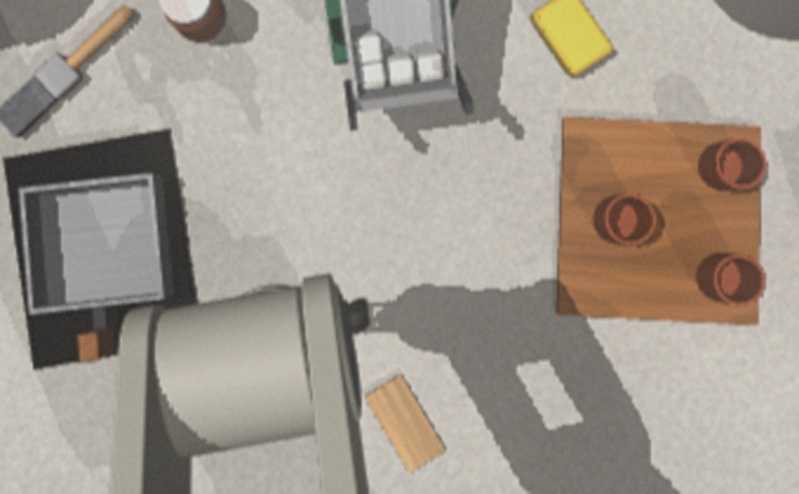

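All three cups stand upright on the board. The pan is unmoved, with its handle at crop (88,346).

{"fn": "arm_command", "kwargs": {"deltas": [{"hand": 85, "tx": 2.5, "ty": 45, "tz": 0, "wx": 0, "wy": 0, "wz": 0}, {"hand": 85, "tx": 2.5, "ty": 45, "tz": 0, "wx": 0, "wy": 0, "wz": 0}, {"hand": 85, "tx": 2.5, "ty": 45, "tz": 0, "wx": 0, "wy": 0, "wz": 0}, {"hand": 85, "tx": 2.5, "ty": 45, "tz": 0, "wx": 0, "wy": 0, "wz": 0}, {"hand": 85, "tx": 2.5, "ty": 45, "tz": 0, "wx": 0, "wy": 0, "wz": 0}, {"hand": 85, "tx": 0, "ty": 0, "tz": 0, "wx": 0, "wy": 0, "wz": 0}, {"hand": 85, "tx": 0, "ty": 0, "tz": 0, "wx": 0, "wy": 0, "wz": 0}]}}

```text
clock: 16.42
eef_pos: [341.1, 301.0, 129.4]
tcp_rot: [-3.141, -0.001, -2.99]
contact_force: [-0.5, -0.1, 1.0]
opening: 0.991
grasp_force: 0.0
```

{"fn": "arm_command", "kwargs": {"deltas": [{"hand": 85, "tx": 0, "ty": 2.5, "tz": 35, "wx": 0, "wy": 0, "wz": 0}, {"hand": 85, "tx": 0, "ty": 0, "tz": 35, "wx": 0, "wy": 0, "wz": 0}, {"hand": 85, "tx": 0, "ty": 0, "tz": 13, "wx": 0, "wy": 0, "wz": 0}, {"hand": 10, "tx": 0, "ty": 0, "tz": 0, "wx": 0, "wy": 0, "wz": 0}, {"hand": 10, "tx": 0, "ty": 0, "tz": 0, "wx": 0, "wy": 0, "wz": 0}, {"hand": 10, "tx": 0, "ty": 0, "tz": 0, "wx": 0, "wy": 0, "wz": 0}, {"hand": 10, "tx": 0, "ty": 0, "tz": 0, "wx": 0, "wy": 0, "wz": 0}, {"hand": 10, "tx": 0, "ty": 0, "tz": 0, "wx": 0, "wy": 0, "wz": 0}], "squeeze": 50}}

```text
clock: 17.42
eef_pos: [341.6, 304.8, 48.1]
tcp_rot: [3.141, 0.001, -2.989]
contact_force: [-1.4, -1.9, 8.9]
opening: 0.247
grasp_force: 49.5
```

```bash
python3 - <<'E'
from h import *
f=grab("top");print(r.sense())
E
```

```text
{'clock': 17.475, 'qpos': array([ 7.25479457e-01,  3.27741535e-01,  2.11231034e+00, -1.23378445e-04,
        6.99961616e-01, -9.97910503e-01]), 'qvel': array([ 0.00132416,  0.00114464, -0.00063149, -0.0008861 , -0.00122414,
        0.001413  ]), 'joint_efforts': array([ -0.19351769, -42.98073649, -20.95750451,   0.09505278,
        -0.54359911,   0.15110375]), 'eef_pos': array([341.5343618 , 304.84157499,  48.03547101]), 'tcp_rot': array([ 3.14080357e+00,  1.37019699e-03, -2.98890526e+00]), 'contact_force': array([-1.13861186, -1.13828298,  8.50055601]), 'wrist_torque': array([-0.15762901,  0.18446074,  0.18591298]), 'grasp_force': 49.48602855205536, 'opening': 0.24156357834747075}
```

{"fn": "arm_command", "kwargs": {"deltas": [{"hand": 10, "tx": -0.5, "ty": -15, "tz": 0, "wx": 0, "wy": 0, "wz": 0}, {"hand": 10, "tx": -0.5, "ty": -25, "tz": 0, "wx": 0, "wy": 0, "wz": 0}, {"hand": 10, "tx": -0.5, "ty": -25, "tz": 0, "wx": 0, "wy": 0, "wz": 0}, {"hand": 10, "tx": -0.5, "ty": -25, "tz": 0, "wx": 0, "wy": 0, "wz": 0}, {"hand": 10, "tx": -0.5, "ty": -25, "tz": 0, "wx": 0, "wy": 0, "wz": 0}, {"hand": 10, "tx": -0.5, "ty": -25, "tz": 0, "wx": 0, "wy": 0, "wz": 0}, {"hand": 10, "tx": -0.5, "ty": -25, "tz": 0, "wx": 0, "wy": 0, "wz": 0}, {"hand": 10, "tx": -0.5, "ty": -25, "tz": 0, "wx": 0, "wy": 0, "wz": 0}]}}

```text
clock: 18.48
eef_pos: [375.2, 117.0, 47.9]
tcp_rot: [3.14, 0.003, -2.989]
contact_force: [-0.5, 6.6, 5.4]
opening: 0.243
grasp_force: 50.1
```

{"fn": "arm_command", "kwargs": {"deltas": [{"hand": 10, "tx": -0.5, "ty": -25, "tz": 0, "wx": 0, "wy": 0, "wz": 0}, {"hand": 10, "tx": -0.5, "ty": -25, "tz": 0, "wx": 0, "wy": 0, "wz": 0}, {"hand": 10, "tx": -0.5, "ty": -25, "tz": 0, "wx": 0, "wy": 0, "wz": 0}, {"hand": 10, "tx": -0.5, "ty": -25, "tz": 0, "wx": 0, "wy": 0, "wz": 0}, {"hand": 10, "tx": -0.5, "ty": -25, "tz": 0, "wx": 0, "wy": 0, "wz": 0}, {"hand": 10, "tx": -0.5, "ty": -25, "tz": 0, "wx": 0, "wy": 0, "wz": 0}, {"hand": 10, "tx": -0.5, "ty": -25, "tz": 0, "wx": 0, "wy": 0, "wz": 0}, {"hand": 10, "tx": 0, "ty": 0, "tz": 0, "wx": 0, "wy": 0, "wz": 0}]}}

```text
clock: 19.48
eef_pos: [405.0, -57.5, 48.0]
tcp_rot: [-3.14, 0.002, -2.99]
contact_force: [-1.1, -9.5, 10.9]
opening: 0.241
grasp_force: 50.8
```

```bash
python3 - <<'E'
from h import *
f=grab("top","t4.png",crop=(190,110,360,260),k=4)
E
```

```text
(no output)
```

View pics/t4.png

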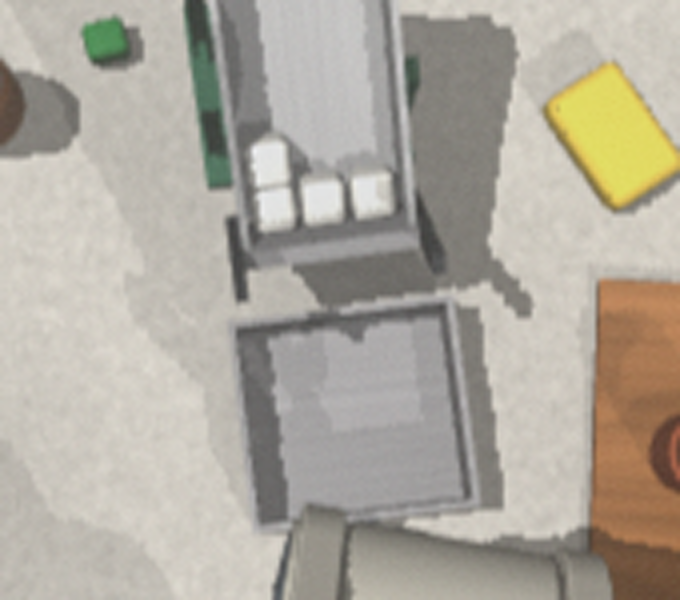

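The pan (crop 4x, offset 190,110) has rim corners at (235,325), (455,298), (480,505) and (258,528). It sits in front of the chute, with nothing in between.

```bash
python3 - <<'E'
from h import *
f=grab("top")
q=np.array([pix2z(f,(u+.5)/4+189.5,(v+.5)/4+109.5,50)[:2] for u,v in[(235,325),(455,298),(480,505),(258,528)]])
c=q.mean(0);d=(q[0]+q[1]-q[2]-q[3]);e=q[0]+q[3]-q[1]-q[2];print(q.round(1),c,np.arctan2(d[1],d[0]),np.arctan2(-e[0],e[1]))
p=r.sense()["eef_pos"];print(p,c-p[:2])
lip=np.array([641,-16.5]);u=np.array([.987,.159]);n=np.array([-.159,.987])
print("s",(lip-c)@u,"lat",(c-lip)@n)
E
```

```text
[[ 566.9   37.3]
 [ 588.8 -106.9]
 [ 453.7 -125.6]
 [ 434.7   18.4]] [511.01394239 -44.1844854 ] 0.13979326601921185 0.14109824849052136
[404.99478563 -57.04318543  47.96788375] [106.01915676  12.85870003]
s 132.6980720426031 lat -6.656803932846767
```

{"fn": "arm_command", "kwargs": {"deltas": [{"hand": 10, "tx": -5, "ty": 2, "tz": 0, "wx": 0, "wy": 0, "wz": -0.01}, {"hand": 10, "tx": -10, "ty": 2, "tz": 0, "wx": 0, "wy": 0, "wz": 0}, {"hand": 10, "tx": -10, "ty": 0, "tz": 0, "wx": 0, "wy": 0, "wz": 0}, {"hand": 10, "tx": -10, "ty": 0, "tz": 0, "wx": 0, "wy": 0, "wz": 0}, {"hand": 10, "tx": -5, "ty": 0, "tz": 0, "wx": 0, "wy": 0, "wz": 0}, {"hand": 10, "tx": 0, "ty": 0, "tz": 0, "wx": 0, "wy": 0, "wz": 0}]}}

```text
clock: 20.32
eef_pos: [437.2, -45.4, 47.2]
tcp_rot: [3.14, -0.009, -2.979]
contact_force: [-19.1, -3.9, 27.4]
opening: 0.24
grasp_force: 54.2
```

{"fn": "arm_command", "kwargs": {"deltas": [{"hand": 10, "tx": -2, "ty": 0, "tz": 0, "wx": 0, "wy": 0, "wz": 0}, {"hand": 10, "tx": -2, "ty": 0, "tz": 0, "wx": 0, "wy": 0, "wz": 0}]}}

```text
clock: 20.58
eef_pos: [438.3, -45.1, 47.0]
tcp_rot: [3.14, -0.014, -2.979]
contact_force: [-22.2, -4.8, 27.9]
opening: 0.243
grasp_force: 54.3
```

{"fn": "arm_command", "kwargs": {"deltas": [{"hand": 10, "tx": -2, "ty": 0, "tz": 0, "wx": 0, "wy": 0, "wz": 0}, {"hand": 10, "tx": -2, "ty": 0, "tz": 0, "wx": 0, "wy": 0, "wz": 0}]}}

```text
clock: 20.82
eef_pos: [446.9, -44.1, 47.1]
tcp_rot: [3.141, -0.006, -2.979]
contact_force: [-12.0, -2.4, 16.2]
opening: 0.244
grasp_force: 52.9
```

{"fn": "arm_command", "kwargs": {"deltas": [{"hand": 10, "tx": -2, "ty": 0, "tz": 0, "wx": 0, "wy": 0, "wz": 0}, {"hand": 10, "tx": -2, "ty": 0, "tz": 0, "wx": 0, "wy": 0, "wz": 0}]}}

```text
clock: 21.08
eef_pos: [448.1, -43.7, 47.0]
tcp_rot: [3.14, -0.011, -2.979]
contact_force: [-21.5, -4.2, 29.1]
opening: 0.24
grasp_force: 54.6
```

{"fn": "arm_command", "kwargs": {"deltas": [{"hand": 10, "tx": -2, "ty": 0, "tz": 0, "wx": 0, "wy": 0, "wz": 0}, {"hand": 10, "tx": -2, "ty": 0, "tz": 0, "wx": 0, "wy": 0, "wz": 0}]}}

```text
clock: 21.32
eef_pos: [452.1, -43.0, 47.0]
tcp_rot: [3.14, -0.011, -2.979]
contact_force: [-25.6, -7.4, 33.2]
opening: 0.238
grasp_force: 55.1
```

{"fn": "arm_command", "kwargs": {"deltas": [{"hand": 10, "tx": 0, "ty": 0, "tz": -1.5, "wx": 0, "wy": 0, "wz": 0}, {"hand": 10, "tx": 0, "ty": 0, "tz": 0, "wx": 0, "wy": 0, "wz": 0}]}}

```text
clock: 21.58
eef_pos: [455.8, -42.8, 48.2]
tcp_rot: [3.141, -0.004, -2.979]
contact_force: [-4.9, -1.1, -0.6]
opening: 0.245
grasp_force: 50.8
```

```bash
python3 - <<'E'
from h import *
f=grab("top","t5.png",crop=(190,110,360,260),k=3)
g=grab("scene","s5.png",crop=(190,140,350,310),k=3)
a=cv2.imread("pics/t5.png");b=cv2.imread("pics/s5.png");h=min(len(a),len(b))
x=np.hstack([a[:h,:400],b[:h,:390]]);cv2.imwrite("pics/c5.png",x)
s=r.sense();print(s["eef_pos"],s["tcp_rot"],s["contact_force"],s["wrist_torque"])
E
```

```text
[456.16479057 -42.70352142  48.09324442] [ 3.14107235 -0.0035724  -2.97926472] [-5.69334103 -1.54730112 -0.74275429] [-0.19431856  0.87584808  0.10487351]
```

View pics/c5.png

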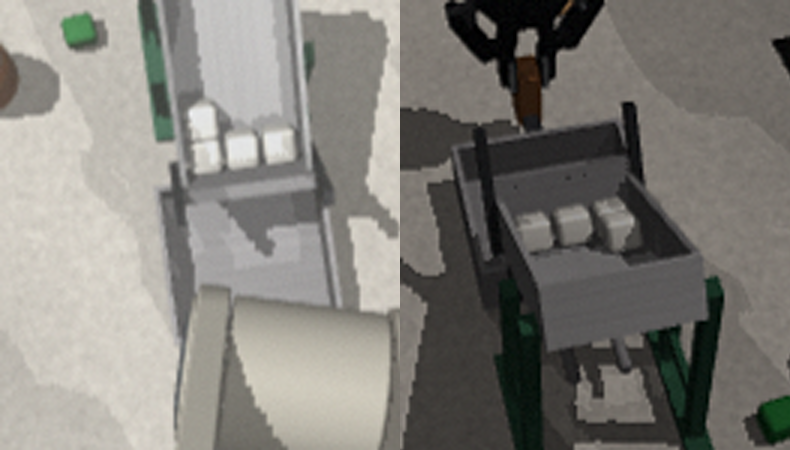

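The pan is now under the mouth and touching the push plate. The downward force is gone and the push force is about 5 N. I'll press on in.

{"fn": "arm_command", "kwargs": {"deltas": [{"hand": 10, "tx": -4, "ty": 0, "tz": 0, "wx": 0, "wy": 0, "wz": 0}, {"hand": 10, "tx": -4, "ty": 0, "tz": 0, "wx": 0, "wy": 0, "wz": 0}, {"hand": 10, "tx": -4, "ty": 0, "tz": 0, "wx": 0, "wy": 0, "wz": 0}, {"hand": 10, "tx": -4, "ty": 0, "tz": 0, "wx": 0, "wy": 0, "wz": 0}]}}

```text
clock: 22.18
eef_pos: [471.8, -40.1, 47.9]
tcp_rot: [3.141, -0.004, -2.979]
contact_force: [-6.7, -2.0, -0.2]
opening: 0.245
grasp_force: 50.9
```

{"fn": "arm_command", "kwargs": {"deltas": [{"hand": 10, "tx": -2, "ty": 0, "tz": 0, "wx": 0, "wy": 0, "wz": 0}, {"hand": 10, "tx": -2, "ty": 0, "tz": 0, "wx": 0, "wy": 0, "wz": 0}]}}

```text
clock: 22.42
eef_pos: [475.7, -39.4, 47.9]
tcp_rot: [3.141, -0.004, -2.979]
contact_force: [-6.5, -2.0, 0.8]
opening: 0.246
grasp_force: 50.9
```

{"fn": "arm_command", "kwargs": {"deltas": [{"hand": 10, "tx": 0, "ty": 0, "tz": 0, "wx": 0, "wy": 0, "wz": 0}, {"hand": 10, "tx": 0, "ty": 0, "tz": 0, "wx": 0, "wy": 0, "wz": 0}, {"hand": 10, "tx": 0, "ty": 0, "tz": 0, "wx": 0, "wy": 0, "wz": 0}, {"hand": 10, "tx": 0, "ty": 0, "tz": 0, "wx": 0, "wy": 0, "wz": 0}, {"hand": 10, "tx": 0, "ty": 0, "tz": 0, "wx": 0, "wy": 0, "wz": 0}, {"hand": 10, "tx": 0, "ty": 0, "tz": 0, "wx": 0, "wy": 0, "wz": 0}, {"hand": 10, "tx": 0, "ty": 0, "tz": 0, "wx": 0, "wy": 0, "wz": 0}, {"hand": 10, "tx": 0, "ty": 0, "tz": 0, "wx": 0, "wy": 0, "wz": 0}]}}

```text
clock: 23.42
eef_pos: [475.8, -39.4, 47.9]
tcp_rot: [3.141, -0.004, -2.979]
contact_force: [-5.8, -1.5, -1.1]
opening: 0.242
grasp_force: 52.6
```

```bash
python3 - <<'E'
from h import *
f=grab("top","t6.png",crop=(190,110,360,260),k=3)
g=grab("scene","s6.png",crop=(190,140,350,310),k=3)
a=cv2.imread("pics/t6.png");b=cv2.imread("pics/s6.png");h=min(len(a),len(b))
x=np.hstack([a[:h,:400],b[:h,:390]]);cv2.imwrite("pics/c6.png",x)
s=r.sense();p=s["eef_pos"];print(p,s["contact_force"],"push",192-((641-p[0])*.987+(-16.5-p[1])*.159))
E
```

```text
[475.81655532 -39.43118409  47.90467735] [-5.95122226 -1.62211675 -0.20947378] push 25.317881834306093
```

View pics/c6.png

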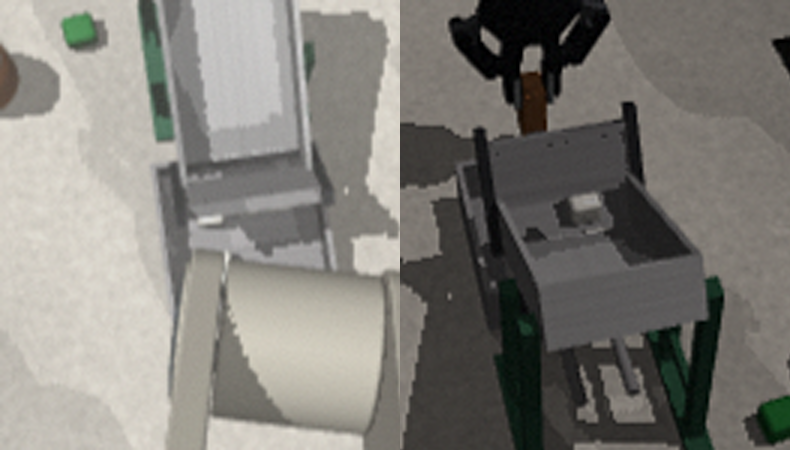

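The gate is up and the stones have left the channel. One white stone shows through the opening at (585,205) in the right half. I'll hold longer and check whether it is in the pan.

{"fn": "arm_command", "kwargs": {"deltas": [{"hand": 10, "tx": -2, "ty": 0, "tz": 0, "wx": 0, "wy": 0, "wz": 0}, {"hand": 10, "tx": 0, "ty": 0, "tz": 0, "wx": 0, "wy": 0, "wz": 0}, {"hand": 10, "tx": 0, "ty": 0, "tz": 0, "wx": 0, "wy": 0, "wz": 0}, {"hand": 10, "tx": 0, "ty": 0, "tz": 0, "wx": 0, "wy": 0, "wz": 0}, {"hand": 10, "tx": 0, "ty": 0, "tz": 0, "wx": 0, "wy": 0, "wz": 0}, {"hand": 10, "tx": 0, "ty": 0, "tz": 0, "wx": 0, "wy": 0, "wz": 0}, {"hand": 10, "tx": 0, "ty": 0, "tz": 0, "wx": 0, "wy": 0, "wz": 0}, {"hand": 10, "tx": 0, "ty": 0, "tz": 0, "wx": 0, "wy": 0, "wz": 0}]}}

```text
clock: 24.52
eef_pos: [475.9, -39.2, 47.6]
tcp_rot: [3.141, -0.007, -2.979]
contact_force: [-10.8, -2.7, 3.3]
opening: 0.241
grasp_force: 53.1
```

```bash
python3 - <<'E'
from h import *
g=grab("scene")
for z in (20,60,103):
  print(z,[pix2z(g,(u-400)/3+190,v/3+140,z).round(0)[:2].tolist() for u,v in[(585,205)]])
im=g["image"][185:245,215:275,::-1];cv2.imwrite("pics/s7.png",cv2.resize(im,None,fx=9,fy=9,interpolation=cv2.INTER_CUBIC))
s=r.sense();p=s["eef_pos"];print(p,s["contact_force"],"push",192-((641-p[0])*.987+(-16.5-p[1])*.159))
E
```

```text
20 [[554.0, 2.0]]
60 [[586.0, -1.0]]
103 [[621.0, -4.0]]
[475.93907514 -39.19449245  47.60918694] [-10.93266752  -2.64354075   2.89617149] push 25.476442867111132
```

View pics/s7.png

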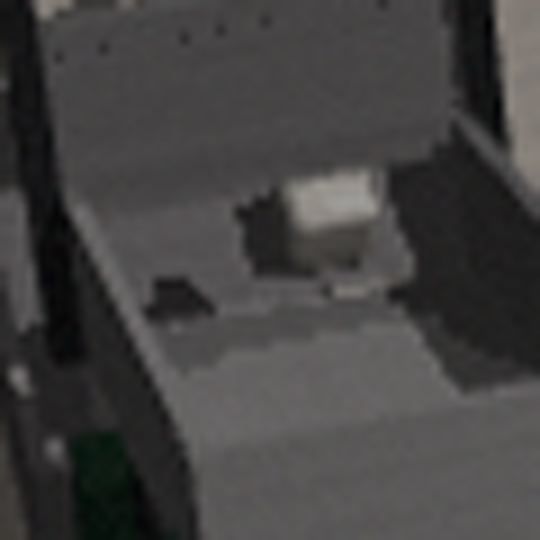

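The stone seen through the opening lies beyond the lip, down in the pan at about (554,2), and the channel floor is empty. I'll draw the pan back slowly.

{"fn": "arm_command", "kwargs": {"deltas": [{"hand": 10, "tx": 4, "ty": 0, "tz": 0, "wx": 0, "wy": 0, "wz": 0}, {"hand": 10, "tx": 6, "ty": 0, "tz": 0, "wx": 0, "wy": 0, "wz": 0}, {"hand": 10, "tx": 8, "ty": 0, "tz": 0, "wx": 0, "wy": 0, "wz": 0}, {"hand": 10, "tx": 10, "ty": 0, "tz": 0, "wx": 0, "wy": 0, "wz": 0}, {"hand": 10, "tx": 12, "ty": 0, "tz": 0, "wx": 0, "wy": 0, "wz": 0}, {"hand": 10, "tx": 12, "ty": 0, "tz": 0, "wx": 0, "wy": 0, "wz": 0}, {"hand": 10, "tx": 12, "ty": 0, "tz": 0, "wx": 0, "wy": 0, "wz": 0}, {"hand": 10, "tx": 12, "ty": 0, "tz": 0, "wx": 0, "wy": 0, "wz": 0}]}}

```text
clock: 25.58
eef_pos: [404.5, -51.3, 48.6]
tcp_rot: [-3.142, 0.0, -2.98]
contact_force: [0.8, 0.6, -4.5]
opening: 0.24
grasp_force: 52.2
```

```bash
python3 - <<'E'
from h import *
f=grab("top","t8.png",crop=(190,110,360,260),k=4)
s=r.sense();print(s["eef_pos"],s["tcp_rot"],s["contact_force"])
E
```

```text
[402.43494237 -51.21881134  48.26950411] [ 3.14115209e+00 -1.90884302e-03 -2.97944849e+00] [-2.06699678 -0.74089627 -2.4312759 ]
```

View pics/t8.png

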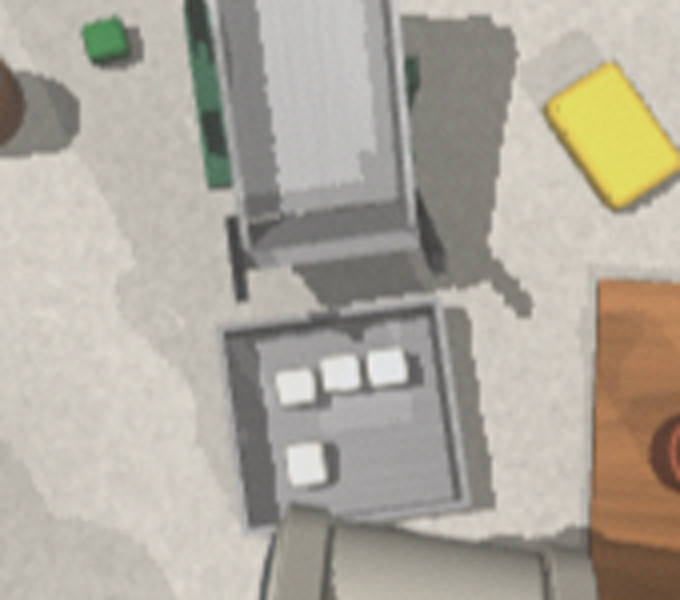

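All four stones are in the pan, and the chute is empty with the gate shut. Now the pan goes back to the mat.

{"fn": "arm_command", "kwargs": {"deltas": [{"hand": 10, "tx": -1, "ty": 12, "tz": 0, "wx": 0, "wy": 0, "wz": 0}, {"hand": 10, "tx": -1, "ty": 20, "tz": 0, "wx": 0, "wy": 0, "wz": 0}, {"hand": 10, "tx": -1, "ty": 24, "tz": 0, "wx": 0, "wy": 0, "wz": 0}, {"hand": 10, "tx": -1, "ty": 24, "tz": 0, "wx": 0, "wy": 0, "wz": 0}, {"hand": 10, "tx": -1, "ty": 24, "tz": 0, "wx": 0, "wy": 0, "wz": 0}, {"hand": 10, "tx": -1, "ty": 24, "tz": 0, "wx": 0, "wy": 0, "wz": 0}, {"hand": 10, "tx": -1, "ty": 24, "tz": 0, "wx": 0, "wy": 0, "wz": 0}, {"hand": 10, "tx": -1, "ty": 24, "tz": 0, "wx": 0, "wy": 0, "wz": 0}]}}

```text
clock: 26.62
eef_pos: [384.7, 125.4, 48.6]
tcp_rot: [3.141, 0.0, -2.979]
contact_force: [0.1, -0.9, -4.4]
opening: 0.244
grasp_force: 52.2
```

{"fn": "arm_command", "kwargs": {"deltas": [{"hand": 10, "tx": -1, "ty": 24, "tz": 0, "wx": 0, "wy": 0, "wz": 0}, {"hand": 10, "tx": -1, "ty": 24, "tz": 0, "wx": 0, "wy": 0, "wz": 0}, {"hand": 10, "tx": -1, "ty": 24, "tz": 0, "wx": 0, "wy": 0, "wz": 0}, {"hand": 10, "tx": -1, "ty": 24, "tz": 0, "wx": 0, "wy": 0, "wz": 0}, {"hand": 10, "tx": -1, "ty": 24, "tz": 0, "wx": 0, "wy": 0, "wz": 0}, {"hand": 10, "tx": -1, "ty": 24, "tz": 0, "wx": 0, "wy": 0, "wz": 0}, {"hand": 10, "tx": -1, "ty": 24, "tz": 0, "wx": 0, "wy": 0, "wz": 0}, {"hand": 10, "tx": 0, "ty": 12, "tz": 0, "wx": 0, "wy": 0, "wz": 0}]}}

```text
clock: 27.62
eef_pos: [362.2, 304.2, 48.4]
tcp_rot: [3.141, 0.0, -2.978]
contact_force: [0.4, -1.7, -4.0]
opening: 0.242
grasp_force: 52.2
```

{"fn": "arm_command", "kwargs": {"deltas": [{"hand": 10, "tx": 0, "ty": 4, "tz": 0, "wx": 0, "wy": 0, "wz": -0.015}, {"hand": 10, "tx": 0, "ty": 0, "tz": 0, "wx": 0, "wy": 0, "wz": -0.015}, {"hand": 10, "tx": 0, "ty": 0, "tz": 0, "wx": 0, "wy": 0, "wz": -0.015}, {"hand": 10, "tx": 0, "ty": 0, "tz": 0, "wx": 0, "wy": 0, "wz": 0}, {"hand": 10, "tx": 0, "ty": 0, "tz": 0, "wx": 0, "wy": 0, "wz": 0}]}}

```text
clock: 28.25
eef_pos: [361.8, 306.2, 48.5]
tcp_rot: [-3.141, -0.0, -2.935]
contact_force: [0.5, -1.2, -3.1]
opening: 0.242
grasp_force: 52.3
```

```bash
python3 - <<'E'
from h import *
f=grab("top","t9.png",crop=(90,165,220,305),k=4.2)
s=r.sense();print(s["eef_pos"],s["tcp_rot"],s["contact_force"])
E
```

```text
[361.74297581 306.25373452  48.47578038] [-3.14140281e+00 -3.53159792e-04 -2.93488115e+00] [-0.78439512 -0.91047281 -3.29391255]
```

View pics/t9.png

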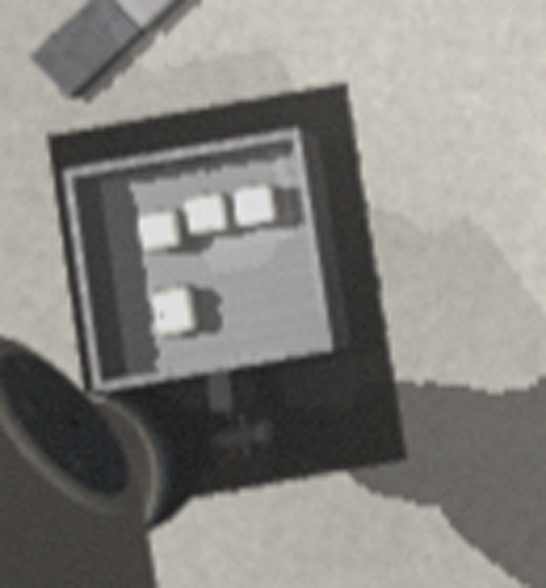

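The pan is on the mat with all four stones (4.2x, offset 90,165). Pan rim corners are (66,170), (300,130), (334,350) and (98,390). Mat corners are (48,136), (346,85) and (405,458).

```bash
python3 - <<'E'
from h import *
f=grab("top")
P=lambda u,v,z:pix2z(f,(u+.5)/4.2+89.5,(v+.5)/4.2+164.5,z)[:2]
q=np.array([P(u,v,51) for u,v in[(66,170),(300,130),(334,350),(98,390)]])
c=q.mean(0);d=(q[0]+q[1]-q[2]-q[3]);e=q[0]+q[3]-q[1]-q[2];print(q.round(1),c,np.arctan2(d[1],d[0]),np.arctan2(-e[0],e[1]))
m=np.array([P(u,v,1) for u,v in[(48,136),(346,85),(405,458)]]);print(m.round(1))
cm=(m[0]+m[2])/2;x=m[1]-m[2];y=m[0]-m[1];yw=(np.arctan2(x[1],x[0]),np.arctan2(-y[0],y[1]));a=np.mean(yw)
o=cm+25*np.array([np.cos(a),np.sin(a)]);print(np.hypot(*x),np.hypot(*y),yw,"origin",o,"err world",o-c)
E
```

```text
[[518.7 412.4]
 [548.  266.8]
 [411.9 238.9]
 [383.1 384.1]] [465.44473563 325.5590449 ] 0.20422679481279876 0.1970200130119234
[[543.1 446.2]
 [582.4 250.9]
 [340.9 201.2]]
246.51090361953462 199.1720393150349 (np.float64(0.2030019871770414), np.float64(0.19840268665660454)) origin [466.53197887 328.71013087] err world [1.08724323 3.15108596]
```

The pan is within 3 mm and its yaw matches the mat. I'll nudge it 2 mm, release it and back off.

{"fn": "arm_command", "kwargs": {"deltas": [{"hand": 10, "tx": 0, "ty": 2, "tz": 0, "wx": 0, "wy": 0, "wz": 0}, {"hand": 10, "tx": 0, "ty": 0, "tz": 1, "wx": 0, "wy": 0, "wz": 0}, {"hand": 85, "tx": 0, "ty": 0, "tz": 0, "wx": 0, "wy": 0, "wz": 0}, {"hand": 85, "tx": 0, "ty": 0, "tz": 0, "wx": 0, "wy": 0, "wz": 0}, {"hand": 85, "tx": 0, "ty": 0, "tz": 0, "wx": 0, "wy": 0, "wz": 0}, {"hand": 85, "tx": 0, "ty": 0, "tz": 0, "wx": 0, "wy": 0, "wz": 0}, {"hand": 85, "tx": 0, "ty": 0, "tz": -30, "wx": 0, "wy": 0, "wz": 0}, {"hand": 85, "tx": 0, "ty": 0, "tz": -50, "wx": 0, "wy": 0, "wz": 0}]}}

```text
clock: 29.35
eef_pos: [360.4, 307.7, 127.2]
tcp_rot: [-3.14, -0.003, -2.934]
contact_force: [1.2, 1.2, -0.1]
opening: 0.997
grasp_force: 0.0
```

{"fn": "arm_command", "kwargs": {"deltas": [{"hand": 85, "tx": 0, "ty": 0, "tz": -50, "wx": 0, "wy": 0, "wz": 0}, {"hand": 85, "tx": 0, "ty": -50, "tz": 0, "wx": 0, "wy": 0, "wz": 0}, {"hand": 85, "tx": 0, "ty": -50, "tz": 0, "wx": 0, "wy": 0, "wz": 0}, {"hand": 85, "tx": 0, "ty": -50, "tz": 0, "wx": 0, "wy": 0, "wz": 0}, {"hand": 85, "tx": 0, "ty": -50, "tz": 0, "wx": 0, "wy": 0, "wz": 0}, {"hand": 85, "tx": 0, "ty": 0, "tz": 0, "wx": 0, "wy": 0, "wz": 0}, {"hand": 85, "tx": 0, "ty": 0, "tz": 0, "wx": 0, "wy": 0, "wz": 0}]}}

```text
clock: 30.22
eef_pos: [402.6, 113.0, 177.6]
tcp_rot: [3.141, 0.0, -2.936]
contact_force: [-0.0, 0.6, -0.1]
opening: 0.995
grasp_force: 0.0
```

```bash
python3 - <<'E'
from h import *
f=grab("top","t10.png",crop=(90,80,440,305),k=2.25)
s=r.sense();print(s["eef_pos"],s["contact_force"])
E
```

```text
[402.52769816 113.44662811 177.52087433] [ 0.6292004  -1.01655044 -0.2204919 ]
```

View pics/t10.png

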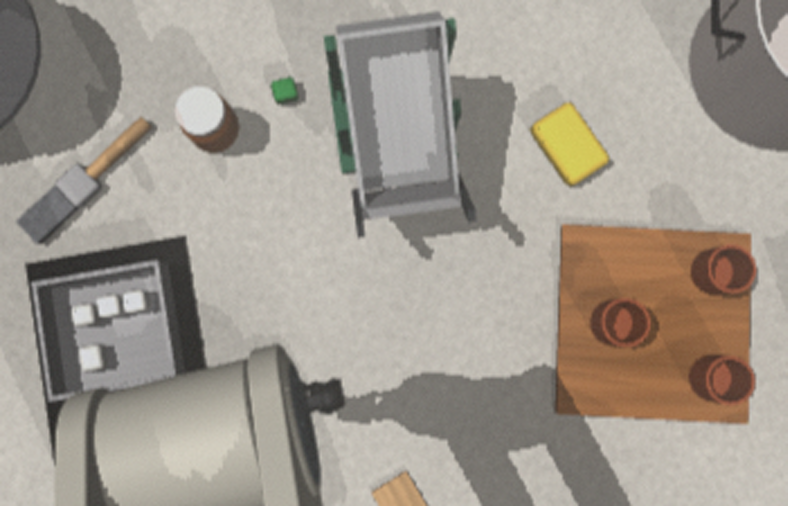

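The cups stand on the board, the stones are in the pan on the mat, the chute is empty and shut, and the bystanders haven't moved. Pan front rim corners are (33,283) and (158,262).

```bash
python3 - <<'E'
from h import *
f=grab("top");a=.2;u=np.array([np.cos(a),np.sin(a)]);n=np.array([-u[1],u[0]]);o=np.array([466.6,328.6])
for s in(1,-1):
    p=proj(f,[*(o+70*u+75*s*n),51]);print((p+.5-[90,80])*2.25-.5)
print(r.sense()["contact_force"]); print(r.sign_off())
E
```

```text
[ 32.15874315 280.6653672 ]
[158.71392278 258.78620414]
[-0.40264072  0.56591403  0.23831785]
the job is handed in; nothing more can be done
None
```

The job is handed in: three cups stand on the ware board, and the pan with all four stones is back on the mat, about 3–4 mm from its place by the last picture; the gate is shut and the jar, sponge and brush are untouched.

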